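# Air the drying dish and close it again

### The job

Let some air into the covered dish of freshly glued miniature parts: swing the red hold-down bar right clear of the lid, then tip the lid by pressing its orange thumb paddle down, so that the opposite edge rises just clear of the dish, about a finger's width, and keep it there for two seconds. Let the lid down gently under control, without dropping it, until it sits flat and centred on the dish, and swing the bar back over it fully home against its stop. Leave the glue bottle, tub and jar where they are and take your hand away.

Things in the scene. Friction and masses are not known exactly. Their poses are not given: they have to be found in the camera images.
- stand: Fixed wooden board, 14 mm thick, carrying a fixed white round dish (outer diameter 120 mm, wall 4 mm, rim 46 mm above the table) and a steel post for the hold-down bar. Origin on the table under the dish centre; z up. In its frame the post axis stands at x 0, y -88 mm and the lid's paddle points to about +y. The board spans x -75 to 75, y -130 to 70 mm.
- bar (a joint): Angle (rad) of the red hold-down bar about the vertical post axis. 0: at its stop, along the stand's +y, over the lid's edge, 4 mm above it; grows counter-clockwise from above (end swings to the stand's -x side) to 1.8; from 1.0 it is clear of the lid. Light friction (0.03 N m), no spring: stays where left. 14 mm wide, 6 thick, underside 55 mm above the table, reaches 51 mm from the axis.
- bar_knob (a point): Centre (half-way up) of the upright round black knob on the bar by which it is swung: 12 mm in diameter, 32 mm tall (its top 93 mm above the table), standing on the bar 42 mm from the bar's axis.
- lid_center (a point): Centre of the top face of the loose clear round lid: 0.2 kg, diameter 132 mm, disc 5 mm thick, skirt hanging 8 mm below it outside the dish rim with 3 mm play all round. Seated: 51 mm above the table, over the stand's origin; +y points along the paddle. Not hinged: pressing the paddle rocks the lid on the rim below the paddle; it falls back if let go.
- lid_free_edge (a point): Point under the disc at the lid's edge opposite the paddle, 64 mm from the lid's axis; 46 mm above the table when the lid is seated. Raised 8 mm, the skirt is level with the rim there; 15 to 30 mm is a good lift, more than 40 mm too much.
- lid_paddle_edge (a point): Point under the disc on the paddle side, 60 mm from the lid's axis: here the lid rocks on the dish rim, so it stays about 46 mm above the table.
- paddle (a point): Point to press: top face of the outer part of the orange thumb paddle, 103 mm from the lid's axis, 51 mm above the table when seated. The paddle is 32 mm wide, 5 mm thick, level with the lid's top face, and reaches 118 mm from the lid's axis. It moves with about 2 to 5 N; 6 mm down lifts the opposite edge about 20 mm.
- glue: White glue bottle with orange cap, 44 mm in diameter, 90 mm tall, standing; origin at the centre of its underside. A bystander.
- tub: Open white square tub, 55 mm, standing; origin at the centre of its underside. A bystander.
- jar: Small amber jar with brass cap, 40 mm in diameter, 42 mm tall, standing; origin at the centre of its underside. A bystander.
- lid: The whole loose lid; origin on its axis, at the underside of the disc (46 mm above the table when seated), +y along the paddle.

How it is judged:
By the outcome, as a careful person would: the job done as asked, in the order asked, and still so for the second after the job is handed in, with the robot touching nothing.
It also fails if it takes over 70 s, if anything falls off the work surface, if the arm or the gripper's body presses on something with over 40 N, if the wrist force passes 120 N, or if a joint passes its speed limit or range.

### The arm

A 6-joint arm with a two-finger parallel gripper is mounted at the origin on the work surface. World frame = base frame: x ahead of the robot, y to its left, z up, the work surface at z = 0. Lengths are in mm, angles in rad, forces in N, time in s.
With the tool pointing down it reaches from about 400 to 925 mm from the base axis. Payload 12.5 kg.
Tool frame: the origin (TCP) lies at the very end of the fingers, on their centre line; the grasp point (between the pads) lies 19 mm behind it; z points along the fingers, y is the direction in which the jaws open and shut (so a half turn about z gives the same grasp; the last joint's range is limited). The gripper opens to 95 mm and grips with 3 to 60 N. Pads are 20 mm wide; open, the fingers measure 119 mm over their backs; the gripper's body (75 mm by 180 mm) begins 59 mm behind the grasp point.
Start: joints at [1.227, 0.491, 1.559, -0, 1.092, -0.106], TCP at [147.21, 607.434, 214.661] pointing down, gripper open.
Joint ranges: [-3.1, 3.1], [-0.84, 2.19], [0.05, 2.79], [-1.13, 4.28], [0.06, 2.93], [-2.69, 2.69]. Speed limits (rad/s): [2.22, 2.22, 2.79, 3.14, 3.14, 3.14].

### API

Orientations are given as [roll, pitch, yaw] about the fixed x, y, z axes, in that order (R = Rz(yaw) Ry(pitch) Rx(roll)).
In Python, from cell import env, read_camera, get_calibration gives the robot as it stands.
- The arm moves only by the tool arm_command, never from a script. Its argument "targets" is a list of rows, each a list of 3 entries, a list of its own where there are three numbers: the turn, a rotation vector about the tool's x, y, z in rad, then the shift along the tool's x, y, z in m, then the closure in counts, from 0 (fully open) to 255 (shut). In form: [[[rx, ry, rz], [tx, ty, tz], fingers], ...]. A call has 1 to 8 rows; each row is the pose to reach, as a shift and turn from the pose commanded when the call began, along the tool's axes at that moment; what a row does not reach only later rows make up. A row lasts 1/10 s, in which the tool goes at most 50 mm and 8.59 degrees, less where a joint would pass 70% of its speed; a pose out of reach is approached as far as the arm can. A call with a gripper value outside its range is refused whole. The fingers move at their own pace and stop on an object; the grip force is fixed at half the most. Time passes only in rows, so rows that repeat a pose let the fingers close. It gives the time, the measured TCP pose, the force and the opening at its end, in the units of the state.
- env.state(): the state, without advancing time (a new reading comes with each control period).
- read_camera(name): name is "scene" or "top" or "wrist"; returns (picture, depth): 400x640x3 uint8, blue, green, red; 400x640 float32, mm along the optical axis (not along the pixel's ray), 0 where there is no reading.
- get_calibration(name): a dict with "vfov" (degrees; the focal length in pixels is half the picture's height over the tangent of half this angle, whatever the lens; pixels are square), "cx", "cy" (the principal point, pixels), "world_from_camera" (4x4, takes a point from camera to world coordinates). Camera axes: x right, y down, z forward; pixel columns grow to the right and rows downward; lengths in mm; the calibration is good to about 2 mm. A picture is of the moment at which its call begins: read the wrist's pose just before it. get_calibration takes no time and is no camera call; for the wrist camera it gives the pose at the moment of the call.
- env.job_done(): hands the job in, once; it reports no verdict.
The state is a dict: "t": time; "joints": joint angles; "qvel": joint speeds; "tau": joint torques, N m; "eef_pos": TCP position; "tcp_rot": TCP orientation; "ft_force": force on the tool from outside, world axes, zero at the start; "moment": the same for the moment, N m; "opening": opening from 0.0 (shut) to 1.0 (fully open).
Only numpy, scipy, OpenCV 4.12 (cv2) and the standard library are available. Lean on these libraries where they do the work, as an engineer would, in place of code of your own. Each camera call takes 0.05 s, during which the arm holds its last target.

## Working session

There is one attempt and no reset: what is moved stays moved. The work goes in short steps, Python scripts to look and compute and a tool call to move; the robot and the scene stay as the last step left them, time stands still between calls to the robot, and variables do not carry over. Pictures are saved under pics/ and viewed, and the job is handed in when it is done.

Besides the shell and the picture viewer there is one more tool, called after ">>>" as a command line: name --argument value ..., lists and objects as JSON in quotes. arm_command: Moves the arm, as the interface text tells. Its arguments: {"type":"object","properties":{"targets":{"type":"array"}},"required":["targets"]}

```bash
ls; mkdir -p pics; python3 - <<'E'
from cell import env, read_camera, get_calibration
import cv2,numpy as np
print(env.state())
for n in ["scene","top"]:
    c=get_calibration(n);print(n,c)
    p,d=read_camera(n);cv2.imwrite(f"pics/{n}0.png",p);np.save(f"pics/{n}0.npy",d)
E
```

```text
pics
{'t': 0.0, 'joints': array([ 1.22734749e+00,  4.91577862e-01,  1.55948952e+00, -1.03262457e-05,
        1.09169112e+00, -1.05596989e-01]), 'qvel': array([ 7.44094414e-05,  6.00057333e-04, -7.51494206e-04,  1.64917024e-04,
       -1.18192441e-03, -1.27200475e-03]), 'tau': array([ 2.40480033e-03, -6.12640214e+01, -2.58178210e+01,  6.93633920e-02,
        4.82752465e-02, -8.12989288e-05]), 'eef_pos': array([147.14965587, 607.16155858, 214.03658167]), 'tcp_rot': array([-3.14043234e+00, -1.13774179e-04,  2.90374550e+00]), 'ft_force': array([ 0.25279696, -0.53383592, -0.86982562]), 'moment': array([ 0.03425225, -0.01298974, -0.00186389]), 'opening': 1.0000264290777783}
scene {'vfov': 42.99871387375907, 'cx': 322.810969190588, 'cy': 193.6634639021541, 'world_from_camera': array([[-7.25558486e-01,  4.11455475e-01, -5.51606087e-01,
         1.08143665e+03],
       [ 6.87947898e-01,  4.53605484e-01, -5.66541927e-01,
         4.91530082e+02],
       [ 1.71047677e-02, -7.90535551e-01, -6.12177237e-01,
         5.93691530e+02],
       [ 0.00000000e+00,  0.00000000e+00,  0.00000000e+00,
         1.00000000e+00]])}
top {'vfov': 45.51167171661158, 'cx': 326.32433429000207, 'cy': 198.07265886562706, 'world_from_camera': array([[-1.28395756e-02, -9.91594299e-01,  1.28747396e-01,
         4.82541321e+02],
       [-9.99916458e-01,  1.25406965e-02, -3.13186776e-03,
         1.19627650e+01],
       [ 1.49096019e-03, -1.28776852e-01, -9.91672476e-01,
         9.70078002e+02],
       [ 0.00000000e+00,  0.00000000e+00,  0.00000000e+00,
         1.00000000e+00]])}
```

View pics/scene0.png

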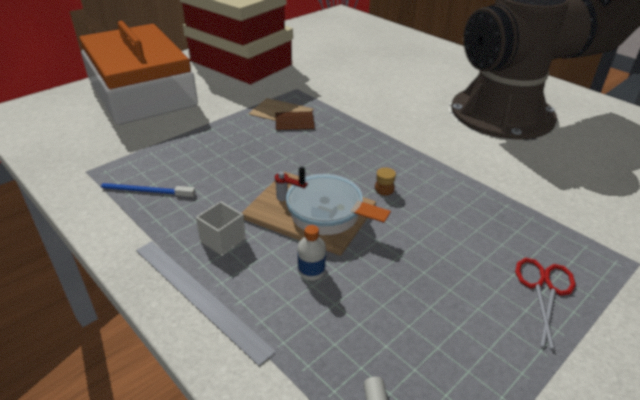

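View pics/top0.png

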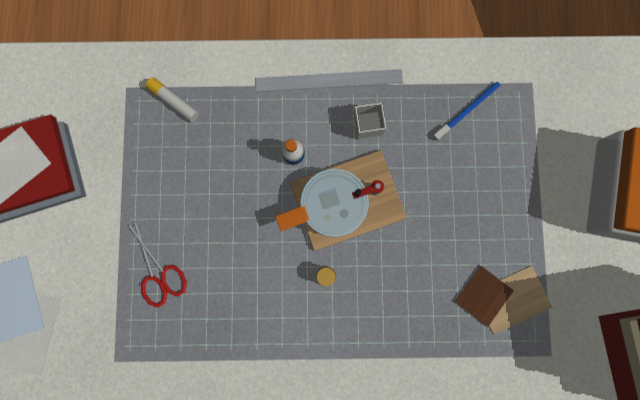

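The dish sits near top pixel (335,202), with the paddle at about (292,218), the post at about (377,187) and the knob at about (357,194). The glue is at (293,151), the tub at (370,120) and the jar at (326,276). I'll enlarge the crop to read these more closely.

```bash
python3 - <<'E'
import cv2
p=cv2.imread("pics/top0.png")[130:295,250:420]
p=cv2.resize(p,None,fx=3.5,fy=3.5,interpolation=cv2.INTER_CUBIC)
cv2.imwrite("pics/top0c.png",p)
p=cv2.imread("pics/scene0.png")[150:290,190:410]
cv2.imwrite("pics/scene0c.png",cv2.resize(p,None,fx=3.5,fy=3.5,interpolation=cv2.INTER_CUBIC))
E
```

```text
(no output)
```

View pics/top0c.png

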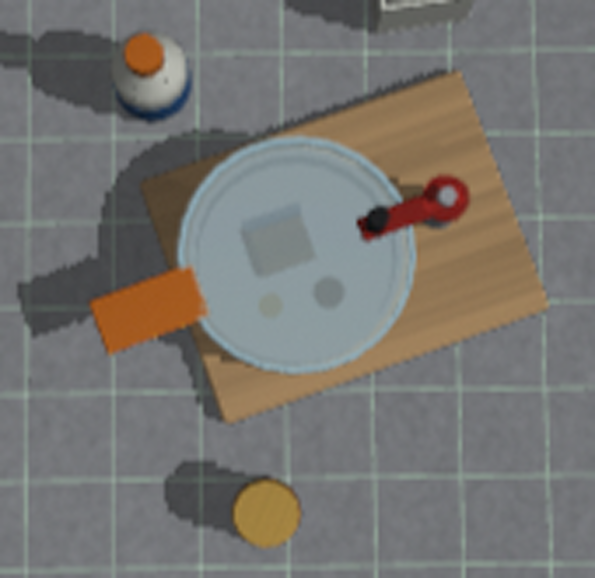

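View pics/scene0c.png

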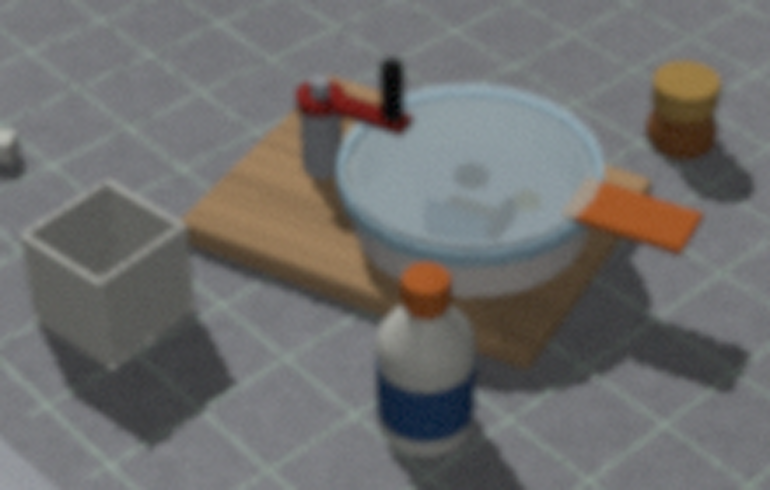

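Crop readings: lid centre (297,255), paddle corners (90,303), (190,268), (208,315) and (108,354), post (446,197), knob top (375,215). Board corners are (460,70), (548,302), (228,422) and (141,182).

```bash
cat > h.py <<'E'
import numpy as np
from cell import env, read_camera, get_calibration
def ray(cam,u,v,z,c=None):
    c=c or get_calibration(cam); f=200/np.tan(np.radians(c["vfov"]/2))
    M=np.array(c["world_from_camera"]); d=M[:3,:3]@[(u-c["cx"])/f,(v-c["cy"])/f,1]; o=M[:3,3]
    return o+d*(z-o[2])/d[2]
def proj(cam,P,c=None):
    c=c or get_calibration(cam); f=200/np.tan(np.radians(c["vfov"]/2))
    q=np.linalg.inv(np.array(c["world_from_camera"]))@np.r_[P,1]
    return q[:2]/q[2]*f+[c["cx"],c["cy"]]
E
python3 - <<'E'
from h import *
np.set_printoptions(precision=1,suppress=True)
T=lambda u,v,z:ray("top",(u+.5)/3.5-.5+250,(v+.5)/3.5-.5+130,z)
S=lambda u,v,z:ray("scene",(u+.5)/3.5-.5+190,(v+.5)/3.5-.5+150,z)
lid=T(297,255,51);print("lid",lid, "scene lid",S(470,171,51))
pc=np.array([T(*p,51) for p in [(90,303),(190,268),(208,315),(108,354)]]);print(pc)
pe=(pc[0]+pc[3])/2;d=pe-lid;print("paddle end",pe,np.hypot(*d[:2]),np.degrees(np.arctan2(d[1],d[0])))
bc=np.array([T(*p,14) for p in [(460,70),(548,302),(228,422),(141,182)]]);print(bc)
e1=(bc[2]+bc[3]-bc[0]-bc[1])/2;yaw=np.arctan2(e1[1],e1[0]);print("board y dir",np.degrees(yaw),np.linalg.norm(e1),np.linalg.norm(bc[0]-bc[1]))
ey=e1/np.linalg.norm(e1);ex=np.array([ey[1],-ey[0],0])
o=bc.mean(0)+30*ey;print("origin from board",o)
post=T(446,197,63);print("post",post,"pred",lid-88*ey)
for z in(93,):print("knobtop",T(376,214,z),"pred",lid-46*ey, "scene",S(391,63,93))
s2=[S(603,184,51),S(703,214,51),S(682,250,51)];print(np.array(s2))
print("glue",T(143,55,90),S(427,275,90),"jar",T(267,513,42))
E
```

```text
lid [593.   -6.7  51. ] scene lid [600.4   0.5  51. ]
[[567.7 108.1  51. ]
 [586.5  52.7  51. ]
 [560.3  42.9  51. ]
 [539.4  98.1  51. ]]
paddle end [553.6 103.1  51. ] 116.66326992507732 109.7425658465702
[[ 705.3 -104.5   14. ]
 [ 568.4 -151.4   14. ]
 [ 502.1   33.3   14. ]
 [ 641.2   82.4   14. ]]
board y dir 109.32653313062467 196.90367136730214 144.7194124944532
origin from board [594.3  -6.7  14. ]
post [622.6 -88.9  63. ] pred [622.1 -89.7  51. ]
knobtop [609.3 -48.1  93. ] pred [608.2 -50.1  51. ] scene [607.3 -49.8  93. ]
[[559.3  51.7  51. ]
 [540.5  99.8  51. ]
 [568.  110.4  51. ]]
glue [698.   75.5  90. ] [697.7  75.2  90. ] jar [451.6  11.7  42. ]
```

```bash
cat >> h.py <<'E'
from scipy.spatial.transform import Rotation as Ro
def go(P,jaw=None):
    "shift (m, tool axes) and rz to bring the tool from measured pose to P (mm), jaw axis angle (deg, world)"
    s=env.state(); R=Ro.from_euler("xyz",s["tcp_rot"]).as_matrix()
    t=R.T@(np.array(P)-s["eef_pos"])/1000
    j=np.degrees(np.arctan2(R[1,1],R[0,1]))
    rz=0 if jaw is None else -np.radians((jaw-j+90)%180-90)
    print("at",s["eef_pos"].round(1),"jaw",round(j,1),"t",round(s["t"],2),"F",s["ft_force"].round(1),"| shift",t.round(4),"rz",round(rz,3),"q6",s["joints"][5].round(2), "op",round(s["opening"],3))
E
python3 -c "
from h import *
go([420,420,200],40)"
```

```text
at [147.1 607.2 214.1] jaw 76.4 t 0.1 F [ 0.7 -0.5 -0.1] | shift [-0.3093 -0.1177  0.0142] rz 0.635 q6 -0.11 op 0.999
```

>>> arm_command --targets '[[[0, 0, 0.7], [-0.309, -0.117, 0], 150], [[0, 0, 0.7], [-0.309, -0.117, 0], 150], [[0, 0, 0.7], [-0.309, -0.117, 0], 150], [[0, 0, 0.7], [-0.309, -0.117, 0], 150], [[0, 0, 0.7], [-0.309, -0.117, 0], 150], [[0, 0, 0.7], [-0.309, -0.117, 0], 150], [[0, 0, 0.7], [-0.309, -0.117, 0], 150], [[0, 0, 0.7], [-0.309, -0.117, 0], 150]]'

```text
t: 0.9
eef_pos: [422.7, 418.7, 214.2]
tcp_rot: [-3.141, 0.0, 2.2]
ft_force: [-0.5, -0.2, 0.2]
opening: 0.427
```

```bash
python3 -c "
from h import *
go([608.7,-49.5,150],19.4)"
```

```text
at [422.7 418.7 214.2] jaw 36.0 t 0.9 F [-0.5 -0.2  0.2] | shift [-0.488  -0.125   0.0644] rz 0.29 q6 0.04 op 0.427
```

>>> arm_command --targets '[[[0, 0, 0.29], [-0.488, -0.125, 0.03], 150], [[0, 0, 0.29], [-0.488, -0.125, 0.03], 150], [[0, 0, 0.29], [-0.488, -0.125, 0.03], 150], [[0, 0, 0.29], [-0.488, -0.125, 0.03], 150], [[0, 0, 0.29], [-0.488, -0.125, 0.03], 150], [[0, 0, 0.29], [-0.488, -0.125, 0.03], 150], [[0, 0, 0.29], [-0.488, -0.125, 0.03], 150], [[0, 0, 0.29], [-0.488, -0.125, 0.03], 150]]'

```text
t: 1.7
eef_pos: [569.0, 49.5, 190.7]
tcp_rot: [-3.141, -0.0, 1.915]
ft_force: [0.2, -0.1, 0.5]
opening: 0.409
```

```bash
python3 -c "
from h import *
go([608.7,-49.5,130],19.4)"
```

```text
at [569.   49.5 190.7] jaw 19.7 t 1.7 F [ 0.2 -0.1  0.5] | shift [-0.1066  0.004   0.0606] rz 0.005 q6 -0.37 op 0.409
```

>>> arm_command --targets '[[[0, 0, 0], [-0.04, 0.001, 0.02], 150], [[0, 0, 0], [-0.08, 0.003, 0.04], 150], [[0, 0, 0], [-0.107, 0.004, 0.06], 150], [[0, 0, 0], [-0.107, 0.004, 0.06], 150], [[0, 0, 0], [-0.107, 0.004, 0.06], 150]]'

```text
t: 2.2
eef_pos: [608.3, -48.3, 130.3]
tcp_rot: [-3.14, -0.001, 1.913]
ft_force: [-0.3, 0.0, 0.4]
opening: 0.411
```

```bash
python3 -c "
from h import *
import cv2
go([608.7,-49.5,68],19.4)
c=get_calibration('wrist');p,d=read_camera('wrist');print(c['world_from_camera'].round(3))
cv2.imwrite('pics/w1.png',p)
print('knob proj',proj('wrist',[608.7,-49.5,93],c),'post',proj('wrist',[622.5,-89,62],c))
p,d=read_camera('scene');cv2.imwrite('pics/s1.png',cv2.resize(p[100:300,150:450],None,fx=2.5,fy=2.5))
"
```

```text
at [608.3 -48.3 130.3] jaw 19.6 t 2.2 F [-0.3  0.   0.4] | shift [-0.0013  0.0001  0.0623] rz 0.004 q6 -0.53 op 0.411
[[ 9.42000e-01  3.22000e-01  9.70000e-02  5.81165e+02]
 [ 3.37000e-01 -9.00000e-01 -2.77000e-01  2.89310e+01]
 [-2.00000e-03  2.93000e-01 -9.56000e-01  3.00068e+02]
 [ 0.00000e+00  0.00000e+00  0.00000e+00  1.00000e+00]]
knob proj [316.32515185 220.93221553] post [316.08457968 249.81861386]
```

View pics/w1.png

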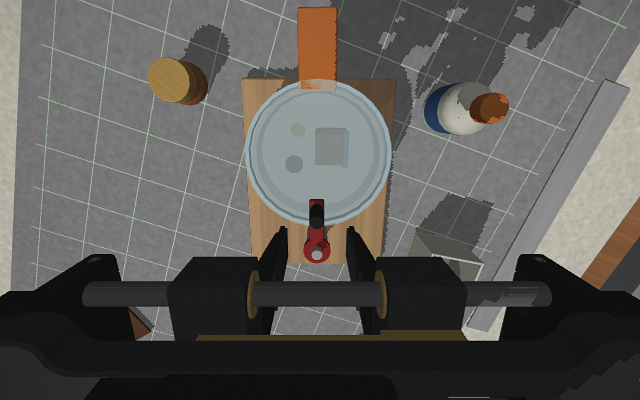

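View pics/s1.png

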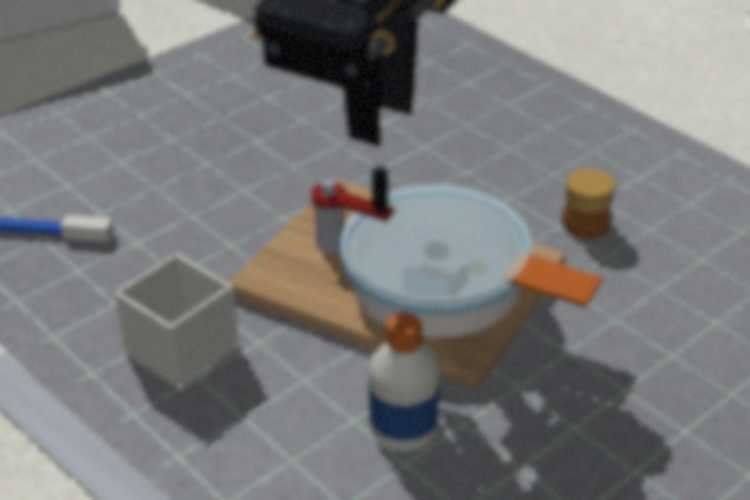

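In the wrist view the knob is centred between the fingers at column 316. Its predicted position of (316,221) matches the dark knob, so I'll descend.

>>> arm_command --targets '[[[0, 0, 0], [-0.001, 0, 0.02], 150], [[0, 0, 0], [-0.001, 0, 0.04], 150], [[0, 0, 0], [-0.001, 0, 0.055], 150], [[0, 0, 0], [-0.001, 0, 0.06], 150], [[0, 0, 0], [-0.001, 0, 0.061], 150], [[0, 0, 0], [-0.001, 0, 0.061], 200]]'

```text
t: 2.9
eef_pos: [609.3, -49.4, 70.8]
tcp_rot: [3.14, 0.001, 1.914]
ft_force: [0.3, -0.0, -0.5]
opening: 0.369
```

```bash
python3 -c "
from h import *
import cv2
go([608.7,-49.5,68],19.4)
c=get_calibration('wrist');p,d=read_camera('wrist')
cv2.imwrite('pics/w2.png',cv2.resize(p[150:350,200:440],None,fx=3,fy=3))
"
```

```text
at [609.3 -49.4  70.8] jaw 19.7 t 2.9 F [ 0.3 -0.  -0.5] | shift [ 0.0001 -0.0006  0.0028] rz 0.005 q6 -0.53 op 0.369
```

View pics/w2.png

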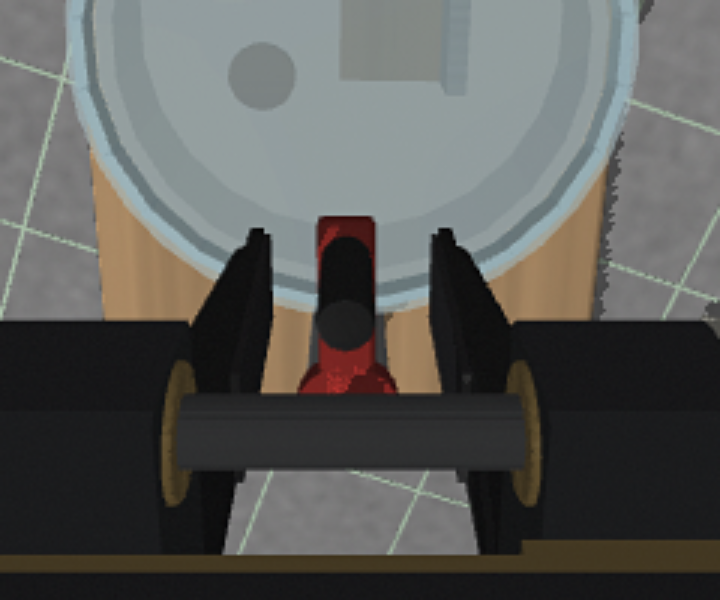

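The knob is centred between the fingers. I'll close to a snug cage and look at the force.

>>> arm_command --targets '[[[0, 0, 0], [0, 0, 0.002], 221], [[0, 0, 0], [0, 0, 0.002], 221], [[0, 0, 0], [0, 0, 0.002], 221], [[0, 0, 0], [0, 0, 0.002], 221], [[0, 0, 0], [0, 0, 0.002], 221]]'

```text
t: 3.45
eef_pos: [608.9, -50.0, 67.9]
tcp_rot: [-3.141, -0.0, 1.914]
ft_force: [-0.5, -0.0, 0.4]
opening: 0.135
```

```bash
python3 -c "
from h import *
go([608.7,-49.5,68],19.4)
"
```

```text
at [608.9 -50.   67.9] jaw 19.6 t 3.45 F [-0.5 -0.   0.4] | shift [ 0.0005 -0.     -0.0001] rz 0.004 q6 -0.53 op 0.135
```

>>> arm_command --targets '[[[0, 0, -0.05], [0, -0.0021, 0], 221], [[0, 0, -0.15], [-0.0005, -0.0063, 0], 221], [[0, 0, -0.25], [-0.0013, -0.0104, 0], 221], [[0, 0, -0.35], [-0.0025, -0.0144, 0], 221], [[0, 0, -0.45], [-0.0042, -0.0183, 0], 221], [[0, 0, -0.55], [-0.0062, -0.022, 0], 221], [[0, 0, -0.65], [-0.0086, -0.0254, 0], 221], [[0, 0, -0.7], [-0.0099, -0.0271, 0], 221]]'

```text
t: 4.25
eef_pos: [586.7, -68.4, 67.9]
tcp_rot: [3.141, -0.0, 2.617]
ft_force: [-0.2, 2.0, 0.7]
opening: 0.133
```

```bash
python3 -c "
from h import *
a=np.radians(109.4)+.7
go([622.5+42*np.cos(a),-89+42*np.sin(a),68],19.4+np.degrees(.7))
"
```

```text
at [586.7 -68.4  67.9] jaw 60.0 t 4.25 F [-0.2  2.   0.7] | shift [ 0.0007  0.0004 -0.0001] rz 0.008 q6 -1.27 op 0.133
```

>>> arm_command --targets '[[[0, 0, -0.05], [0, -0.0021, 0], 221], [[0, 0, -0.15], [-0.0005, -0.0063, 0], 221], [[0, 0, -0.25], [-0.0013, -0.0104, 0], 221], [[0, 0, -0.35], [-0.0025, -0.0144, 0], 221], [[0, 0, -0.45], [-0.0042, -0.0183, 0], 221], [[0, 0, -0.55], [-0.0062, -0.022, 0], 221], [[0, 0, -0.65], [-0.0086, -0.0254, 0], 221], [[0, 0, -0.7], [-0.0099, -0.0271, 0], 221]]'

```text
t: 5.05
eef_pos: [581.7, -96.9, 67.9]
tcp_rot: [3.141, 0.0, -2.966]
ft_force: [0.3, 0.4, -0.4]
opening: 0.137
```

>>> arm_command --targets '[[[0, 0, 0], [0, 0, 0], 190], [[0, 0, 0], [0, 0, 0], 190], [[0, 0, 0], [0, 0, -0.01], 190], [[0, 0, 0], [0, 0, -0.03], 190], [[0, 0, 0], [0, 0, -0.06], 190], [[0, 0, 0], [0, 0, -0.08], 190]]'

```text
t: 5.65
eef_pos: [582.1, -96.7, 150.2]
tcp_rot: [-3.141, 0.002, -2.97]
ft_force: [-0.3, -0.9, -0.7]
opening: 0.257
```

```bash
python3 -c "
from h import *
import cv2
go([559.3,90.4,148],20)
c=get_calibration('wrist');p,d=read_camera('wrist')
cv2.imwrite('pics/w3.png',p)
"
```

```text
at [582.1 -96.7 150.2] jaw 99.8 t 5.65 F [-0.3 -0.9 -0.7] | shift [-0.0095  0.1882  0.0021] rz 1.393 q6 -2.02 op 0.257
```

View pics/w3.png

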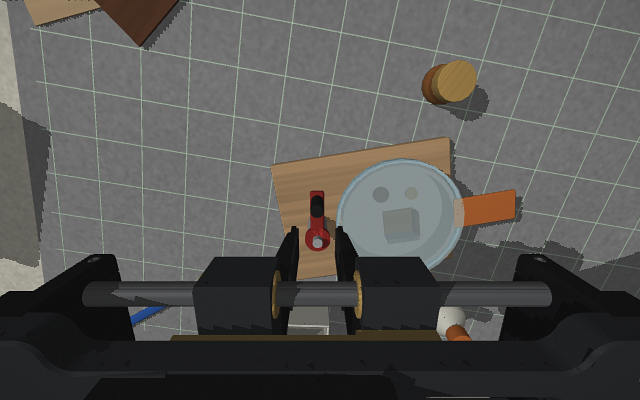

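The bar is swung about 1.4 rad to (317,210) and is well clear of the lid. Next I'll go to the paddle with the fingers closed.

>>> arm_command --targets '[[[0, 0, 0.14], [-0.001, 0.03, 0], 255], [[0, 0, 0.28], [-0.003, 0.06, 0], 255], [[0, 0, 0.42], [-0.005, 0.09, 0], 255], [[0, 0, 0.56], [-0.006, 0.12, 0], 255], [[0, 0, 0.7], [-0.0075, 0.15, 0], 255], [[0, 0, 0.84], [-0.009, 0.175, 0], 255], [[0, 0, 0.98], [-0.0095, 0.188, 0], 255], [[0, 0, 1.12], [-0.0095, 0.188, 0.01], 255]]'

```text
t: 6.5
eef_pos: [559.0, 92.0, 139.1]
tcp_rot: [3.14, 0.001, 2.189]
ft_force: [1.3, -0.6, 0.2]
opening: 0.002
```

```bash
python3 -c "
from h import *
go([559.3,90.4,70],19.4)
"
```

```text
at [559.   92.  139.1] jaw 35.4 t 6.5 F [ 1.3 -0.6  0.2] | shift [-0.0014 -0.0008  0.0691] rz 0.28 q6 -0.57 op 0.002
```

>>> arm_command --targets '[[[0, 0, 0.14], [-0.0014, -0.0008, 0.025], 255], [[0, 0, 0.28], [-0.0014, -0.0008, 0.05], 255], [[0, 0, 0.28], [-0.0014, -0.0008, 0.07], 255], [[0, 0, 0.28], [-0.0014, -0.0008, 0.075], 255], [[0, 0, 0.28], [-0.0014, -0.0008, 0.078], 255], [[0, 0, 0.28], [-0.0014, -0.0008, 0.078], 255]]'

```text
t: 7.1
eef_pos: [559.3, 88.6, 60.4]
tcp_rot: [3.141, 0.0, 1.914]
ft_force: [0.2, -1.1, -0.3]
opening: 0.001
```

```bash
python3 -c "
from h import *
import cv2
go([559.3,90.4,51],19.4)
p,d=read_camera('scene');cv2.imwrite('pics/s2.png',cv2.resize(p[120:270,230:430],None,fx=4,fy=4,interpolation=2))
p,d=read_camera('top');cv2.imwrite('pics/t2.png',cv2.resize(p[130:280,250:420],None,fx=4,fy=4,interpolation=2))
"
```

```text
at [559.3  88.6  60.4] jaw 19.7 t 7.1 F [ 0.2 -1.1 -0.3] | shift [0.0017 0.0006 0.0094] rz 0.005 q6 -0.3 op 0.001
```

View pics/s2.png

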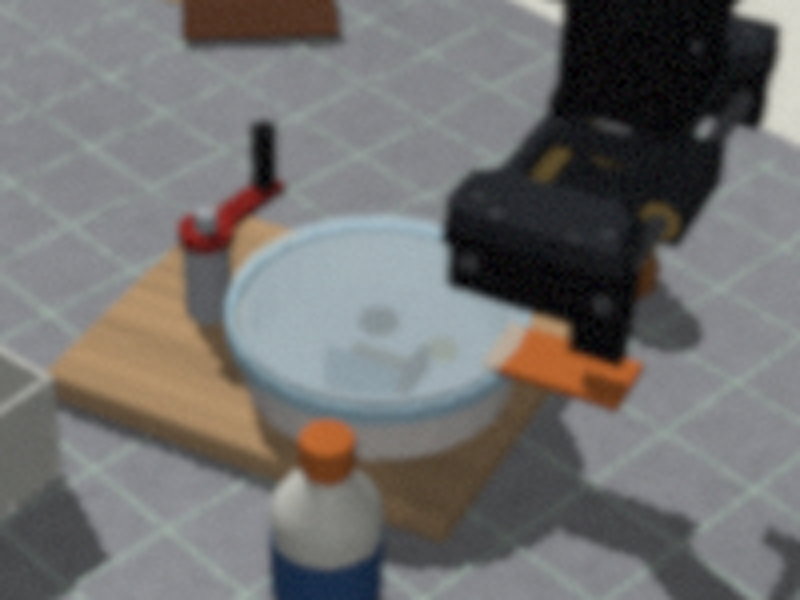

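View pics/t2.png

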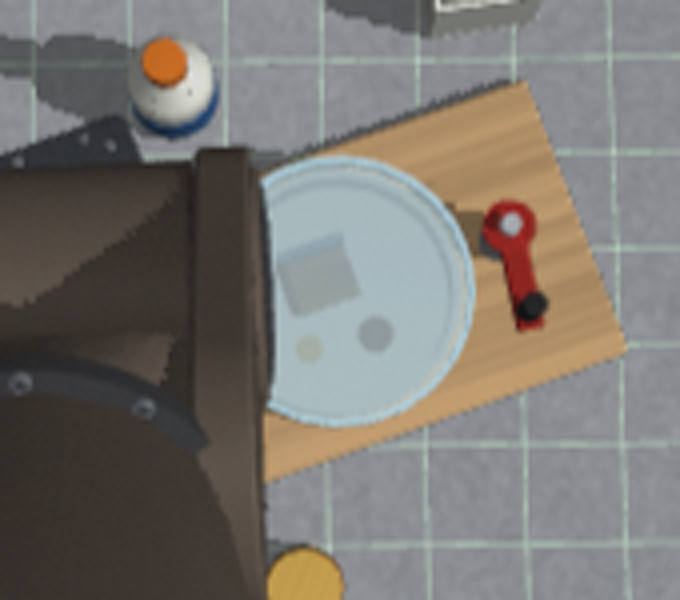

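The finger stands over the paddle's outer part at scene-crop pixel (605,380), and the bar is clear. I'll come down slowly to contact.

>>> arm_command --targets '[[[0, 0, 0], [0.0015, 0, 0.003], 255], [[0, 0, 0], [0.0015, 0, 0.006], 255], [[0, 0, 0], [0.0015, 0, 0.0075], 255], [[0, 0, 0], [0.0015, 0, 0.0085], 255], [[0, 0, 0], [0.0015, 0, 0.0085], 255]]'

```text
t: 7.7
eef_pos: [558.4, 90.0, 51.3]
tcp_rot: [-3.141, -0.0, 1.914]
ft_force: [-1.2, -0.6, 1.5]
opening: 0.006
```

>>> arm_command --targets '[[[0, 0, 0], [0, 0, 0.0005], 255], [[0, 0, 0], [0, 0, 0.001], 255], [[0, 0, 0], [0, 0, 0.0015], 255], [[0, 0, 0], [0, 0, 0.002], 255], [[0, 0, 0], [0, 0, 0.002], 255]]'

```text
t: 8.2
eef_pos: [558.5, 90.0, 49.3]
tcp_rot: [3.141, -0.0, 1.914]
ft_force: [-1.0, 2.2, 4.0]
opening: 0.003
```

>>> arm_command --targets '[[[0, 0, 0], [0, 0, 0.0006], 255], [[0, 0, 0], [0, 0, 0.0012], 255], [[0, 0, 0], [0, 0, 0.0018], 255], [[0, 0, 0], [0, 0, 0.0024], 255], [[0, 0, 0], [0, 0, 0.003], 255], [[0, 0, 0], [0, 0, 0.0036], 255], [[0, 0, 0], [0, 0, 0.0042], 255], [[0, 0, 0], [0, 0, 0.0045], 255]]'

```text
t: 9.0
eef_pos: [558.5, 89.9, 44.8]
tcp_rot: [-3.142, -0.0, 1.914]
ft_force: [0.0, 3.3, 3.6]
opening: 0.003
```

```bash
python3 -c "
from h import *
import cv2
go([558.5,90.4,45],19.4)
p,d=read_camera('scene');cv2.imwrite('pics/s3.png',cv2.resize(p[120:270,230:430],None,fx=4,fy=4,interpolation=2))
"
```

```text
at [558.5  89.9  44.8] jaw 19.7 t 9.0 F [0.  3.3 3.6] | shift [ 0.0004  0.0002 -0.0002] rz 0.004 q6 -0.3 op 0.003
```

View pics/s3.png

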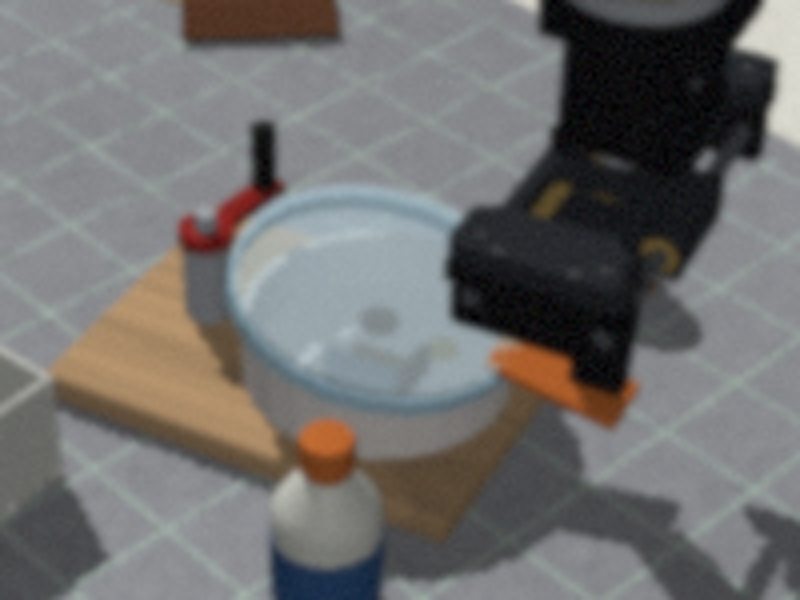

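The lid is tipped: its far edge rose from crop row ~228 to ~190. I'll put a number on it.

```bash
python3 -c "
from h import *
import cv2
ey=np.array([-.332,.943,0]);L=np.array([593.5,-6.7,0]);ex=np.array([.943,.332,0])
p,d=read_camera('top');d0=np.load('pics/top0.npy')
c=get_calibration('top');f=200/np.tan(np.radians(c['vfov']/2));M=c['world_from_camera']
for (a,b) in [(-50,25),(-55,-25),(-62,15),(-45,-40)]:
  for z,dd in((51,d0),(68,d)):
    u,v=np.rint(proj('top',L+a*ey+b*ex+[0,0,z])).astype(int);w=dd[v,u]
    print(a,b,(M[:3,:3]@np.array([(u-c['cx'])/f*w,(v-c['cy'])/f*w,w])+M[:3,3]).round(1))
# predicted free-edge rows in scene
for h in(0,15,20,25,30):
    P=L-66*ey+[0,0,51+h];q=proj('scene',P);print(h,((q-[230,120])*4).round())
go([558.5,90,45],19.4)
"
```

```text
-50 25 [632.5 -45.3  52.7]
-50 25 [633.3 -46.1  71.5]
-55 -25 [587.4 -67.8  50.2]
-55 -25 [586.4 -65.7  75.5]
-62 15 [628.6 -60.9  51.2]
-62 15 [627.1 -59.2  72.8]
-45 -40 [570.2 -61.8  48. ]
-45 -40 [569.6 -61.7  73.5]
0 [244. 257.]
15 [243. 229.]
20 [243. 220.]
25 [243. 211.]
30 [243. 202.]
at [558.5  89.9  44.8] jaw 19.7 t 9.1 F [-1.8  3.6  3.5] | shift [ 0.0001  0.     -0.0002] rz 0.004 q6 -0.3 op 0.003
```

>>> arm_command --targets '[[[0, 0, 0], [0, 0, 0], 255], [[0, 0, 0], [0, 0, 0], 255], [[0, 0, 0], [0, 0, 0], 255], [[0, 0, 0], [0, 0, 0], 255], [[0, 0, 0], [0, 0, 0], 255], [[0, 0, 0], [0, 0, 0], 255], [[0, 0, 0], [0, 0, 0], 255], [[0, 0, 0], [0, 0, 0], 255]]'

```text
t: 9.9
eef_pos: [558.5, 89.9, 44.9]
tcp_rot: [3.142, -0.0, 1.914]
ft_force: [-1.0, 3.3, 2.2]
opening: 0.0
```

The depth readings give a lift of about 22 mm, inside the good range. I'll keep holding.

>>> arm_command --targets '[[[0, 0, 0], [0, 0, 0], 255], [[0, 0, 0], [0, 0, 0], 255], [[0, 0, 0], [0, 0, 0], 255], [[0, 0, 0], [0, 0, 0], 255], [[0, 0, 0], [0, 0, 0], 255], [[0, 0, 0], [0, 0, 0], 255], [[0, 0, 0], [0, 0, 0], 255], [[0, 0, 0], [0, 0, 0], 255]]'

```text
t: 10.7
eef_pos: [558.5, 89.9, 44.9]
tcp_rot: [3.142, -0.0, 1.914]
ft_force: [-0.9, 4.0, 3.3]
opening: 0.006
```

>>> arm_command --targets '[[[0, 0, 0], [0, 0, 0], 255], [[0, 0, 0], [0, 0, 0], 255], [[0, 0, 0], [0, 0, 0], 255], [[0, 0, 0], [0, 0, 0], 255], [[0, 0, 0], [0, 0, 0], 255], [[0, 0, 0], [0, 0, 0], 255], [[0, 0, 0], [0, 0, 0], 255], [[0, 0, 0], [0, 0, 0], 255]]'

```text
t: 11.5
eef_pos: [558.5, 89.9, 44.8]
tcp_rot: [3.142, -0.0, 1.914]
ft_force: [-1.7, 3.9, 2.7]
opening: 0.005
```

>>> arm_command --targets '[[[0, 0, 0], [0, 0, 0], 255], [[0, 0, 0], [0, 0, 0], 255], [[0, 0, 0], [0, 0, 0], 255], [[0, 0, 0], [0, 0, 0], 255]]'

```text
t: 11.9
eef_pos: [558.5, 89.9, 44.9]
tcp_rot: [3.141, -0.0, 1.914]
ft_force: [-1.5, 3.6, 3.8]
opening: 0.003
```

```bash
python3 -c "
from h import *
go([558.5,90,45],19.4)
import cv2
p,d=read_camera('scene');cv2.imwrite('pics/s4.png',cv2.resize(p[120:270,230:430],None,fx=4,fy=4,interpolation=2))
"
```

```text
at [558.5  89.9  44.9] jaw 19.7 t 11.9 F [-1.5  3.6  3.8] | shift [ 0.0001  0.     -0.0001] rz 0.004 q6 -0.3 op 0.003
```

View pics/s4.png

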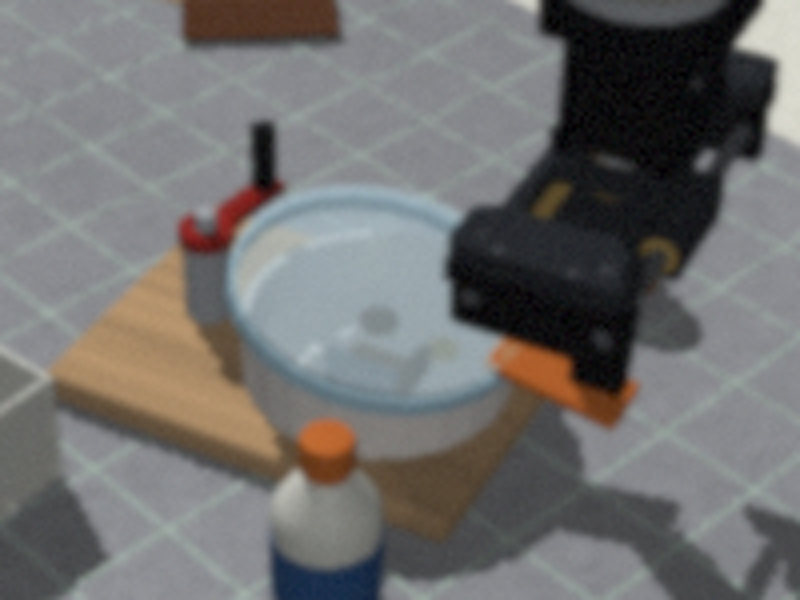

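The hold lasted about 2.9 s with the lift unchanged. Now I'll let the lid down slowly.

>>> arm_command --targets '[[[0, 0, 0], [0, 0, -0.0003], 255], [[0, 0, 0], [0, 0, -0.0006], 255], [[0, 0, 0], [0, 0, -0.001], 255], [[0, 0, 0], [0, 0, -0.0014], 255], [[0, 0, 0], [0, 0, -0.0018], 255], [[0, 0, 0], [0, 0, -0.0022], 255], [[0, 0, 0], [0, 0, -0.0026], 255], [[0, 0, 0], [0, 0, -0.003], 255]]'

```text
t: 12.75
eef_pos: [558.5, 89.9, 47.9]
tcp_rot: [3.142, -0.0, 1.914]
ft_force: [-0.9, 2.7, 3.3]
opening: 0.003
```

>>> arm_command --targets '[[[0, 0, 0], [0, 0, -0.0003], 255], [[0, 0, 0], [0, 0, -0.0006], 255], [[0, 0, 0], [0, 0, -0.001], 255], [[0, 0, 0], [0, 0, -0.0013], 255], [[0, 0, 0], [0, 0, -0.0016], 255], [[0, 0, 0], [0, 0, -0.0019], 255], [[0, 0, 0], [0, 0, -0.0022], 255], [[0, 0, 0], [0, 0, -0.0025], 255]]'

```text
t: 13.55
eef_pos: [558.5, 89.9, 50.4]
tcp_rot: [3.141, 0.0, 1.914]
ft_force: [-0.8, 2.1, 3.8]
opening: 0.002
```

>>> arm_command --targets '[[[0, 0, 0], [0, 0, -0.0002], 255], [[0, 0, 0], [0, 0, -0.0004], 255], [[0, 0, 0], [0, 0, -0.0006], 255], [[0, 0, 0], [0, 0, -0.0008], 255], [[0, 0, 0], [0, 0, -0.001], 255], [[0, 0, 0], [0, 0, -0.0012], 255], [[0, 0, 0], [0, 0, -0.0014], 255], [[0, 0, 0], [0, 0, -0.0016], 255]]'

```text
t: 14.35
eef_pos: [558.4, 89.9, 51.8]
tcp_rot: [-3.141, -0.0, 1.914]
ft_force: [0.5, -0.6, -0.1]
opening: 0.003
```

The contact force has faded to about zero at paddle height, so the lid is down. I'll lift, retreat and check the centring.

>>> arm_command --targets '[[[0, 0, 0], [0, 0, -0.002], 255], [[0, 0, 0], [0, 0, -0.01], 255], [[0, 0, 0], [0, 0, -0.03], 255], [[0, 0, 0], [0, 0, -0.06], 255], [[0, 0, -0.14], [0.03, 0, -0.09], 255], [[0, 0, -0.28], [0.07, 0, -0.09], 255], [[0, 0, -0.42], [0.11, 0, -0.09], 255], [[0, 0, -0.56], [0.15, 0, -0.09], 255]]'

```text
t: 15.15
eef_pos: [507.5, 232.4, 143.0]
tcp_rot: [3.141, 0.001, 2.479]
ft_force: [0.4, -0.1, -0.4]
opening: 0.006
```

```bash
python3 -c "
from h import *
import cv2
go([581.7,-96.9,150],99.8)
p,d=read_camera('top');cv2.imwrite('pics/t5.png',p);cv2.imwrite('pics/t5c.png',cv2.resize(p[130:295,250:420],None,fx=3.5,fy=3.5,interpolation=2))
p,d=read_camera('scene');cv2.imwrite('pics/s5.png',p);cv2.imwrite('pics/s5c.png',cv2.resize(p[150:290,190:410],None,fx=3.5,fy=3.5,interpolation=2))
"
```

```text
at [507.5 232.4 143. ] jaw 52.0 t 15.15 F [ 0.4 -0.1 -0.4] | shift [-0.2611 -0.214  -0.0071] rz -0.834 q6 -0.6 op 0.006
```

View pics/t5c.png

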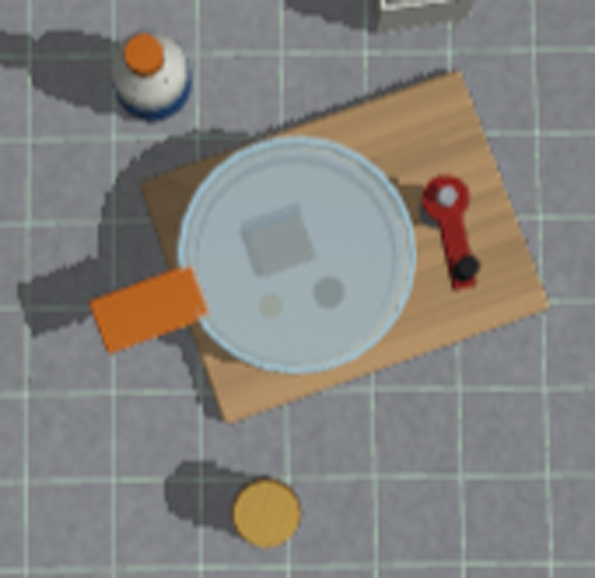

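View pics/s5c.png

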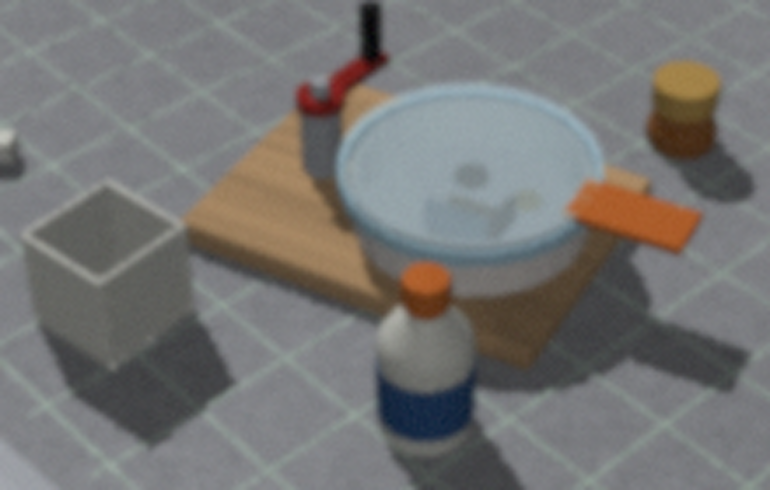

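Both views match the start: paddle corners at (90,303) and (208,315), lid centre at (297,255). I'll check by image registration while working out the next move.

```bash
python3 -c "
from h import *
import cv2
for n,(u,v,w,h) in {'t':(272,202,36,32),'s':(345,197,52,30)}.items():
  a=cv2.imread('pics/top0.png' if n=='t' else 'pics/scene0.png',0).astype(np.float32);b=cv2.imread(f'pics/{n}5.png',0).astype(np.float32)
  A=a[v:v+h,u:u+w].copy();B=b[v:v+h,u:u+w].copy();print(n,cv2.phaseCorrelate(A,B,cv2.createHanningWindow((w,h),5)))
"
```

```text
t ((0.03626600337829444, -0.008245817342992012), 1.0169078612493143)
s ((0.2091339303215456, -0.17052832197778223), 0.9233281529979941)
```

>>> arm_command --targets '[[[0, 0, -0.12], [-0.03, -0.025, -0.005], 190], [[0, 0, -0.24], [-0.06, -0.05, -0.007], 190], [[0, 0, -0.36], [-0.09, -0.075, -0.007], 190], [[0, 0, -0.48], [-0.12, -0.1, -0.007], 190], [[0, 0, -0.6], [-0.15, -0.125, -0.007], 190], [[0, 0, -0.72], [-0.18, -0.15, -0.007], 190], [[0, 0, -0.83], [-0.21, -0.175, -0.007], 190], [[0, 0, -0.83], [-0.24, -0.2, -0.007], 190]]'

```text
t: 16.05
eef_pos: [572.7, -76.8, 149.5]
tcp_rot: [-3.141, 0.0, -2.977]
ft_force: [0.6, 0.9, -1.0]
opening: 0.256
```

```bash
python3 -c "
from h import *
go([581.9,-96.8,110],99.8)
"
```

```text
at [572.7 -76.8 149.5] jaw 99.4 t 16.05 F [ 0.6  0.9 -1. ] | shift [-0.0058 -0.0212  0.0395] rz -0.007 q6 -1.98 op 0.256
```

>>> arm_command --targets '[[[0, 0, 0], [-0.006, -0.021, 0], 190], [[0, 0, 0], [-0.006, -0.021, 0.02], 190], [[0, 0, 0], [-0.006, -0.021, 0.035], 190], [[0, 0, 0], [-0.006, -0.021, 0.035], 190]]'

```text
t: 16.45
eef_pos: [581.0, -94.9, 112.7]
tcp_rot: [3.14, -0.003, -2.981]
ft_force: [0.1, -0.8, 0.4]
opening: 0.251
```

```bash
python3 -c "
from h import *
import cv2
go([581.9,-96.8,68],99.8)
p,d=read_camera('wrist')
cv2.imwrite('pics/w6.png',cv2.resize(p[150:350,200:440],None,fx=3,fy=3))
"
```

```text
at [581.  -94.9 112.7] jaw 99.2 t 16.45 F [ 0.1 -0.8  0.4] | shift [-0.0007 -0.0021  0.0447] rz -0.011 q6 -2.01 op 0.251
```

View pics/w6.png

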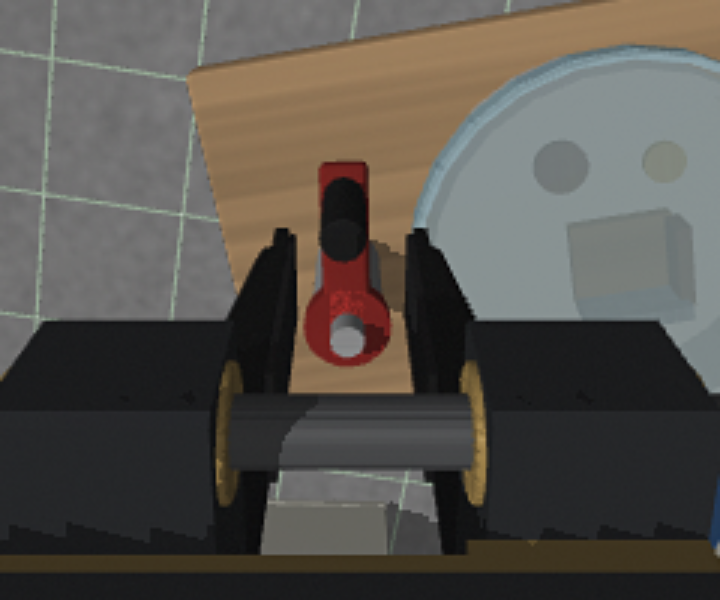

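>>> arm_command --targets '[[[0, 0, 0], [-0.0005, -0.001, 0.015], 190], [[0, 0, 0], [-0.0005, -0.001, 0.03], 190], [[0, 0, 0], [-0.0005, -0.001, 0.04], 190], [[0, 0, 0], [-0.0005, -0.001, 0.042], 190], [[0, 0, 0], [-0.0005, -0.001, 0.042], 221], [[0, 0, 0], [-0.0005, -0.001, 0.042], 221], [[0, 0, 0], [-0.0005, -0.001, 0.042], 221], [[0, 0, 0], [-0.0005, -0.001, 0.042], 221]]'

```text
t: 17.3
eef_pos: [582.9, -95.3, 72.5]
tcp_rot: [-3.141, 0.001, -2.979]
ft_force: [0.5, -1.1, 0.7]
opening: 0.136
```

```bash
python3 -c "
from h import *
go([581.8,-96.8,68],99.8)
for th in (.7,0):
  a=np.radians(109.4)+th
  go([622.5+42*np.cos(a),-89+42*np.sin(a),68],19.4+np.degrees(th))
"
```

```text
at [582.9 -95.3  72.5] jaw 99.3 t 17.3 F [ 0.5 -1.1  0.7] | shift [ 0.0013 -0.0013  0.0045] rz -0.009 q6 -2.01 op 0.136
at [582.9 -95.3  72.5] jaw 99.3 t 17.3 F [ 0.5 -1.1  0.7] | shift [-0.0078  0.0267  0.0045] rz 0.694 q6 -2.01 op 0.136
at [582.9 -95.3  72.5] jaw 99.3 t 17.3 F [ 0.5 -1.1  0.7] | shift [-0.0327  0.0411  0.0045] rz 1.394 q6 -2.01 op 0.136
```

>>> arm_command --targets '[[[0, 0, 0.05], [0.001, 0.002, 0.002], 221], [[0, 0, 0.15], [0.0008, 0.006, 0.003], 221], [[0, 0, 0.25], [0, 0.0102, 0.003], 221], [[0, 0, 0.35], [-0.0012, 0.0142, 0.003], 221], [[0, 0, 0.45], [-0.0029, 0.0181, 0.003], 221], [[0, 0, 0.55], [-0.0048, 0.0217, 0.003], 221], [[0, 0, 0.65], [-0.0068, 0.0251, 0.003], 221], [[0, 0, 0.7], [-0.008, 0.0267, 0.003], 221]]'

```text
t: 18.1
eef_pos: [586.4, -67.3, 69.2]
tcp_rot: [3.141, 0.0, 2.6]
ft_force: [-0.4, -1.9, -0.7]
opening: 0.134
```

```bash
python3 -c "
from h import *
for th in (.7,.1,.0):
  a=np.radians(109.4)+th
  go([622.5+42*np.cos(a),-89+42*np.sin(a),68],19.4+np.degrees(th))
"
```

```text
at [586.4 -67.3  69.2] jaw 59.0 t 18.1 F [-0.4 -1.9 -0.7] | shift [-0.0001 -0.0004  0.0012] rz -0.009 q6 -1.26 op 0.134
at [586.4 -67.3  69.2] jaw 59.0 t 18.1 F [-0.4 -1.9 -0.7] | shift [-0.0072  0.0234  0.0012] rz 0.591 q6 -1.26 op 0.134
at [586.4 -67.3  69.2] jaw 59.0 t 18.1 F [-0.4 -1.9 -0.7] | shift [-0.0097  0.0268  0.0012] rz 0.691 q6 -1.26 op 0.134
```

Next, back to about 0.1 rad before the stop. The last bit will be slow.

>>> arm_command --targets '[[[0, 0, 0.08], [-0.0001, 0.0034, 0], 221], [[0, 0, 0.16], [-0.0005, 0.0067, 0], 221], [[0, 0, 0.24], [-0.0012, 0.01, 0], 221], [[0, 0, 0.32], [-0.0022, 0.0132, 0], 221], [[0, 0, 0.4], [-0.0033, 0.0163, 0], 221], [[0, 0, 0.48], [-0.0048, 0.0194, 0], 221], [[0, 0, 0.55], [-0.0062, 0.0219, 0], 221], [[0, 0, 0.6], [-0.0073, 0.0236, 0], 221]]'

```text
t: 18.9
eef_pos: [604.6, -50.9, 69.2]
tcp_rot: [3.142, -0.0, 2.001]
ft_force: [-0.9, -1.2, 0.1]
opening: 0.133
```

```bash
python3 -c "
from h import *
for th in (.1,.0):
  a=np.radians(109.4)+th
  go([622.5+42*np.cos(a),-89+42*np.sin(a),68],19.4+np.degrees(th))
"
```

```text
at [604.6 -50.9  69.2] jaw 24.7 t 18.9 F [-0.9 -1.2  0.1] | shift [-0.0001 -0.      0.0012] rz -0.008 q6 -0.62 op 0.133
at [604.6 -50.9  69.2] jaw 24.7 t 18.9 F [-0.9 -1.2  0.1] | shift [-0.0003  0.0042  0.0012] rz 0.092 q6 -0.62 op 0.133
```

>>> arm_command --targets '[[[0, 0, 0.02], [0, 0.0008, 0], 221], [[0, 0, 0.04], [-0.0001, 0.0016, 0], 221], [[0, 0, 0.06], [-0.0001, 0.0024, 0], 221], [[0, 0, 0.08], [-0.0002, 0.0032, 0], 221], [[0, 0, 0.09], [-0.0003, 0.004, 0], 221], [[0, 0, 0.09], [-0.0003, 0.0045, 0], 221], [[0, 0, 0.09], [-0.0003, 0.0045, 0], 221]]'

```text
t: 19.6
eef_pos: [608.8, -49.3, 68.9]
tcp_rot: [3.141, -0.0, 1.914]
ft_force: [0.1, 1.0, 0.1]
opening: 0.133
```

>>> arm_command --targets '[[[0, 0, 0], [0, 0.0004, 0], 221], [[0, 0, 0], [0, 0.0008, 0], 221], [[0, 0, 0], [0, 0.0008, 0], 221]]'

```text
t: 19.9
eef_pos: [609.3, -49.1, 68.9]
tcp_rot: [-3.141, -0.0, 1.914]
ft_force: [-1.7, -0.4, 0.9]
opening: 0.135
```

>>> arm_command --targets '[[[0, 0, 0], [0, 0.0003, 0], 221], [[0, 0, 0], [0, 0.0006, 0], 221], [[0, 0, 0], [0, 0.0006, 0], 221]]'

```text
t: 20.2
eef_pos: [609.5, -49.0, 68.8]
tcp_rot: [-3.14, -0.001, 1.914]
ft_force: [-5.9, -1.1, 2.4]
opening: 0.135
```

>>> arm_command --targets '[[[0, 0, 0], [0, 0.0003, 0], 221], [[0, 0, 0], [0, 0.0006, 0], 221], [[0, 0, 0], [0, 0.0006, 0], 221]]'

```text
t: 20.5
eef_pos: [609.6, -48.9, 68.8]
tcp_rot: [-3.139, -0.001, 1.914]
ft_force: [-7.2, -1.9, 2.8]
opening: 0.137
```

The stop is reached: 7 N with motion blocked. I'll relax, open evenly and lift off.

>>> arm_command --targets '[[[0, 0, 0], [0, -0.0003, 0], 190], [[0, 0, 0], [0, -0.0005, 0], 180], [[0, 0, 0], [0, -0.0005, 0], 180], [[0, 0, 0], [0, -0.0005, 0], 180], [[0, 0, 0], [0, -0.0005, -0.02], 180], [[0, 0, 0], [0, -0.0005, -0.05], 180], [[0, 0, 0], [0, -0.0005, -0.09], 180], [[0, 0, 0], [0, -0.0005, -0.13], 180]]'

```text
t: 21.3
eef_pos: [610.1, -48.7, 200.2]
tcp_rot: [-3.141, -0.0, 1.914]
ft_force: [0.1, -0.2, 0.4]
opening: 0.293
```

>>> arm_command --targets '[[[0, 0, 0], [0.03, -0.03, -0.03], 180], [[0, 0, 0], [0.06, -0.07, -0.05], 180], [[0, 0, 0], [0.09, -0.11, -0.05], 180], [[0, 0, 0], [0.12, -0.15, -0.05], 180], [[0, 0, 0], [0.16, -0.15, -0.05], 180], [[0, 0, 0], [0.2, -0.15, -0.05], 180], [[0, 0, 0], [0.25, -0.15, -0.05], 180], [[0, 0, 0], [0.25, -0.15, -0.05], 180]]'

```text
t: 22.1
eef_pos: [382.8, 140.1, 249.3]
tcp_rot: [3.141, -0.001, 1.919]
ft_force: [-0.8, -0.4, 0.0]
opening: 0.296
```

```bash
python3 -c "
from h import *
import cv2
go([500,200,200])
for n,k,u,v,w,h in (('top','t',250,130,170,165),('scene','s',190,150,220,140)):
  p,d=read_camera(n);cv2.imwrite(f'pics/{k}7.png',p);cv2.imwrite(f'pics/{k}7c.png',cv2.resize(p[v:v+h,u:u+w],None,fx=3.5,fy=3.5,interpolation=2))
for n,k,r in (('t','top',dict(paddle=(272,202,36,32),bar=(345,178,44,28),glue=(278,136,32,34),tub=(350,98,40,40),jar=(312,262,30,30))),('s','scene',dict(paddle=(345,197,52,30),bar=(268,160,44,34)))):
  a=cv2.imread(f'pics/{k}0.png',0).astype(np.float32);b=cv2.imread(f'pics/{n}7.png',0).astype(np.float32)
  for q,(u,v,w,h) in r.items():
    A=a[v:v+h,u:u+w].copy();B=b[v:v+h,u:u+w].copy();s,c=cv2.phaseCorrelate(A,B,cv2.createHanningWindow((w,h),5));print(k,q,np.round(s,2),round(c,2))
"
```

```text
at [382.8 140.1 249.3] jaw 20.0 t 22.1 F [-0.8 -0.4  0. ] | shift [0.0162 0.1305 0.0495] rz 0 q6 -0.16 op 0.296
top paddle [0.01 0.09] 1.02
top bar [ 0.59 -0.24] 1.03
top glue [ 0.02 -0.03] 1.0
top tub [ 0.07 -0.02] 1.01
top jar [0.07 0.04] 1.0
scene paddle [0.02 0.15] 0.87
scene bar [0.42 0.23] 1.06
```

View pics/t7c.png

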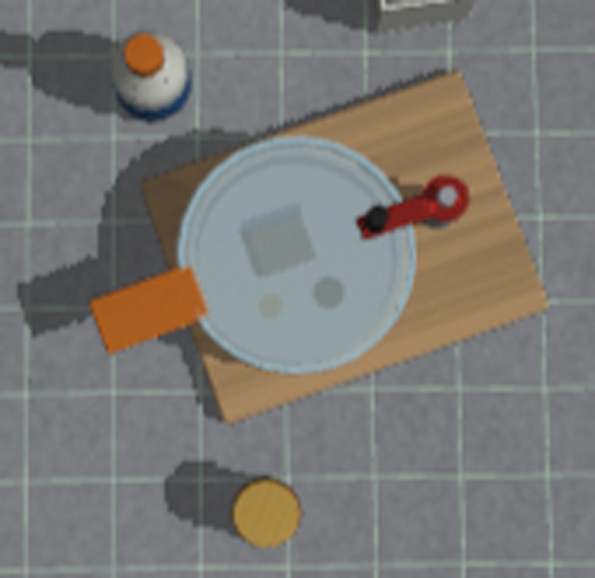

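View pics/s7c.png

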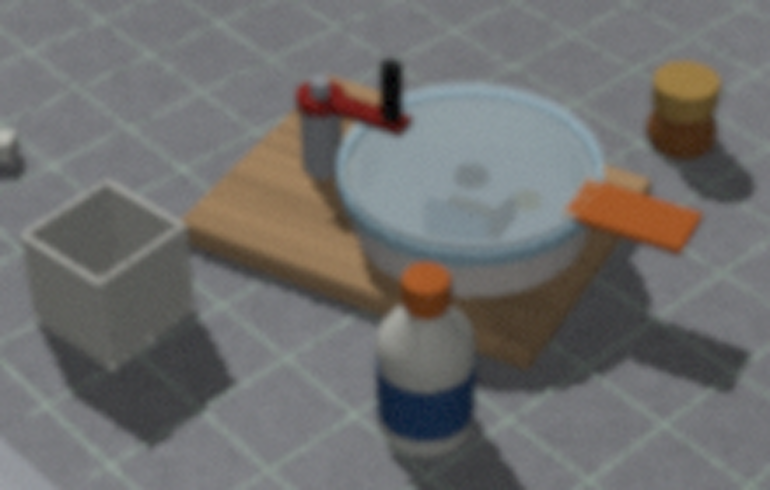

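The lid and bystanders match the start. The bar's registration shows a shift of about 0.6 px, so I'll check it more directly.

```bash
python3 -c "
import cv2,numpy as np
a=[cv2.imread(f'pics/{n}.png') for n in ('top0','top0')]
def m(n,box):
  u,v,w,h=box;p=cv2.imread(f'pics/{n}.png')[v:v+h,u:u+w].astype(float)
  b,g,r=p[...,0],p[...,1],p[...,2];yy,xx=np.mgrid[:h,:w]
  W=np.clip(r-np.maximum(b,g)-60,0,None);K=np.clip(70-p.max(2),0,None)
  f=lambda W:(round((W*xx).sum()/W.sum()+u,2),round((W*yy).sum()/W.sum()+v,2))
  M=W>0;pts=np.c_[xx[M],yy[M]].astype(np.float32);l=cv2.fitLine(pts,2,0,.01,.01).ravel()
  print(n,'red',f(W),'ang',np.degrees(np.arctan2(l[1],l[0])).round(2),'dark',f(K))
for n in('top0','t7'):m(n,(350,175,36,26))
for n in('scene0','s7'):m(n,(272,164,36,24))
A=[cv2.resize(cv2.imread(f'pics/{n}.png')[172:208,345:390],None,fx=8,fy=8,interpolation=2) for n in('top0','t7')]
cv2.imwrite('pics/cmp.png',np.hstack(A))
"
```

```text
top0 red (np.float64(372.25), np.float64(188.56)) ang -22.76 dark (np.float64(357.51), np.float64(192.64))
t7 red (np.float64(371.95), np.float64(188.58)) ang -20.8 dark (np.float64(357.35), np.float64(192.37))
scene0 red (np.float64(287.39), np.float64(179.18)) ang 12.71 dark (np.float64(301.47), np.float64(176.19))
s7 red (np.float64(287.43), np.float64(179.35)) ang 13.49 dark (np.float64(301.27), np.float64(176.4))
```

View pics/cmp.png

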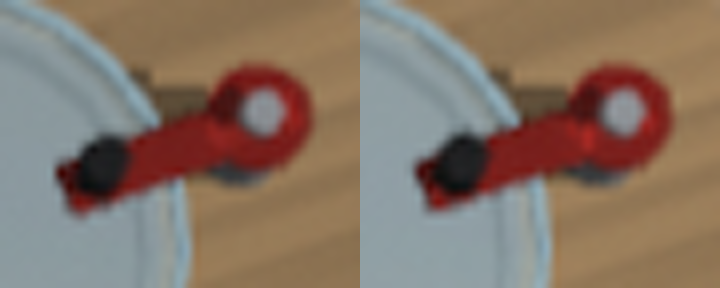

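The knob sits at or slightly beyond its starting position, about 0.5 mm further towards the stop. That agrees with the 7 N reaction I felt there, so I'll hand in.

```bash
python3 -c "
from h import *
print(env.job_done())"
```

```text
the job is handed in; nothing more can be done
None
```

The job is done and handed in at about 22 s, well inside the 70 s limit.

- **Bar out:** I swung the bar about 1.4 rad by its knob, clear of the lid.
- **Airing:** I pressed the paddle down about 6.5 mm with the fingers closed. Depth readings put the free edge about 22 mm up, and I held it there for about 2.9 s.
- **Lid down:** I eased the paddle up slowly over about 2.4 s, until the contact force faded to zero at the seated height.
- **Bar home:** I swung the bar back until it pushed against its stop with about 7 N and would not move further. Then I opened the fingers and moved the hand away.

**Last checks:**
- **Lid and bystanders:** The paddle is within about 0.5 mm of where it started. The glue bottle, tub and jar show no movement.
- **Bar:** Image registration put the bar about 0.6 px off its start. A closer look showed the knob about 0.5 mm further towards the stop, which agrees with the reaction felt there.
- **Forces:** The highest force I saw reported was about 8 N, though it is only reported at the end of each move.

No check failed.

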